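Clip the T-handle onto the lid clamp's screw and nip the lid down

TASK

Take the loose steel T-handle off the trivet and push it, socket down and without forcing it, onto the square end of the pot's lid-clamp screw until it is fully home and the spring ball clicks in. Then turn it a quarter turn clockwise (seen from above) to nip the lid down, and leave it clipped on, without disturbing the other things on the bench.

Things in the scene. Friction and masses are not known exactly. Their poses are not given: they have to be found in the camera images.
- t_handle: Loose steel T-handle, 0.24 to 0.44 kg, 78 mm tall, standing on the trivet on its socket's mouth. Origin: centre of the mouth (its underside); z up the socket's axis, x along the cross-bar. Barrel 36 mm across, 42 mm long; square bore open below, 16.8 mm across flats, 24 mm deep, flats square to x and y (fits at every quarter turn), mouth bevelled 1.8 mm, a dimple in each flat 13 mm up.
- bar (a point): Middle of the T-handle's cross-bar, 70 mm above the T-handle's origin, same axes. The bar is 112 mm long (along x), 12 mm wide (y) and 16 mm high, at 62 to 78 mm above the origin; below it a round neck 12 mm across, down to the barrel's top at 42 mm.
- screw_seat (a point): On the clamp screw's upright axis, at the mean height of its shoulder (178 mm above the bench), where the T-handle's mouth sits when fully home. z up, y along the bridge bar. The screw was run down by hand: its shoulder may be 4 mm higher or lower, and its square stands at any angle, not shown by these axes. See or feel for both: pressed lightly and turned, the socket drops on.
- clamp_screw (a joint): Turn of the clamp's screw, rad: 0 at the start, growing clockwise seen from above; 1.57 is a quarter turn. It drags with 0.2 N m and stays where left. On its shoulder (30 mm round) stands the square: 16 mm across flats, 21 mm long. The lid and the greased screw under it stand a push of 25 N, no more.
- drive_ball (a joint): Spring ball, 9 mm across, in one flat of the screw's square, 13 mm above the shoulder. Value: how far it is pressed in, m: about 0 when out (free or clicked in a dimple), 0.001 to 0.003 while the bore holds it in. The socket slides on freely for 5 mm or so, then needs 6 to 14 N to drive the ball in, less further on; it clicks 1 to 2 mm before the mouth meets the shoulder.
- pot: Closed aluminium pot, 200 mm across the rim, 112 mm high over its lid, fixed. A steel clamp spans it: side arms 28 mm wide at +y and -y, 112 mm out, and a bridge bar whose top is 148 mm above the bench; the screw stands up from its middle. Wire ears at +x and -x reach 127 mm out, 78 mm up. Origin: centre of its underside.
- trivet: Grey-black silicone trivet, a disc 120 mm across and 8 mm thick, fixed on the bench; the T-handle stands on it. Origin: centre of its underside.
- mortar: White ceramic mortar, 116 mm across and 75 mm high. Bystander. Origin: centre of its underside.
- pestle: White ceramic pestle, 137 mm long, leaning in the mortar and standing out to about 105 mm above the bench. Bystander. Origin: its lower end.
- tumbler: Stainless steel tumbler, 74 mm across the rim, 100 mm high. Bystander. Origin: centre of its underside.
- jar: Glass spice jar with a steel cap, 64 mm across, 100 mm high. Bystander. Origin: centre of its underside.
- katori: Small steel bowl, 90 mm across, 38 mm high. Bystander. Origin: centre of its underside.
- spoon: Steel spoon, 170 mm long, lying on the bench. Bystander.
- sieve: Blue plastic sieve, 148 mm across, 44 mm high, with a flat handle to its -x side reaching 175 mm from the middle. Bystander. Origin: centre of its underside.
Things that resemble listed ones, but are neither listed nor needed, are in the scene too. Leave any orange look-alike of the t_handle alone.

How it is judged:
By the outcome, as a careful person would: the job done as asked, in the order asked, and still so for the second after the job is handed in, with the robot touching nothing.
It also fails if it takes over 72 s, if anything falls off the work surface, if the arm or the gripper's body presses on something with over 40 N, if the wrist force passes 120 N, or if a joint passes its speed limit or range.

ROBOT

A 6-joint arm with a two-finger parallel gripper is mounted at the origin on the work surface. World frame = base frame: x ahead of the robot, y to its left, z up, the work surface at z = 0. Lengths are in mm, angles in rad, forces in N, time in s.
With the tool pointing down it reaches from about 400 to 925 mm from the base axis. Payload 12.5 kg.
Tool frame: the origin (TCP) lies midway between the tips of the shut fingers; the grasp point (between the pads) lies 19 mm behind it (env.tcp_to_grasp is the distance from the TCP to the grasp point, in mm); z points along the fingers, y is the line along which they close (so a half turn about z gives the same grasp; the last joint's range is limited). The gripper opens to 95 mm and grips with 3 to 60 N. Pads are 20 mm wide; open, the fingers measure 119 mm over their backs; the gripper's body (75 mm by 180 mm) begins 59 mm behind the grasp point.
Start: joints at [1.072, 0.491, 1.559, -0, 1.092, -0.106], TCP at [239.221, 577.426, 214.661] pointing down, gripper open.
Joint ranges: [-3.1, 3.1], [-0.84, 2.19], [0.05, 2.79], [-1.13, 4.28], [0.06, 2.93], [-2.69, 2.69]. Speed limits (rad/s): [2.22, 2.22, 2.79, 3.14, 3.14, 3.14].

INTERFACE

Orientations are given as [roll, pitch, yaw] about the fixed x, y, z axes, in that order (R = Rz(yaw) Ry(pitch) Rx(roll)).
In Python, from cell import env gives the robot as it stands. The module is installed in compiled form; this text tells all that it offers.
- The arm moves only by the tool step_arm, never from a script. Its argument "plan" is a list that holds one entry, the list of rows, each a list of 5 numbers: the shift along the tool's x, y, z in mm, then the turn about the tool's z in degrees, then the opening, from -1 (shut) to 1 (fully open). A call has 1 to 8 rows; each row is the pose to reach, as a shift and turn from the pose commanded when the call began, along the tool's axes at that moment; what a row does not reach only later rows make up. A row lasts 1/12 s, in which the tool goes at most 41.7 mm and 7.16 degrees, less where a joint would pass 70% of its speed; a pose out of reach is approached as far as the arm can. A call with a gripper value outside its range is refused whole. The fingers move at their own pace and stop on an object; the grip force is fixed at half the most. Time passes only in rows, so rows that repeat a pose let the fingers close. It gives the time, the measured TCP pose, the force, the opening and the grip force at its end, in the units of the state.
- env.state(): the state, without advancing time (a new reading comes with each control period).
- env.read_camera(name): name is "side" or "top" or "wrist"; returns the picture (480x640x3 uint8, blue, green, red); there is no depth.
- env.get_calibration(name): a dict with "K" (3x3 intrinsics, pixels), "extrinsics" (4x4, takes a point from world to camera coordinates). Camera axes: x right, y up, looking along -z (the intrinsics and any distortion apply to the point x, -y, -z); pixel columns grow to the right and rows downward; lengths in mm; the calibration is good to about 2 mm. The wrist camera is an equidistant fisheye: a pixel r from the principal point sees the ray r / f radians off the axis. A picture is of the moment at which its call begins: read the wrist's pose just before it. get_calibration takes no time and is no camera call; for the wrist camera it gives the pose at the moment of the call.
- env.job_done(): hands the job in; it is judged then, once.
The state is a dict: "t": time; "joints": joint angles; "qvel": joint speeds; "tau": joint torques, N m; "eef_pos": TCP position; "tcp_rot": TCP orientation; "ft_force": force on the tool from outside, world axes, zero at the start; "moment": the same for the moment, N m; "opening": opening from 0.0 (shut) to 1.0 (fully open); "grip_force": force on a finger pad.
Only numpy, scipy, OpenCV 4.12 (cv2) and the standard library are available. Lean on these libraries where they do the work, as an engineer would, in place of code of your own. Each camera call takes 0.05 s, during which the arm holds its last target. There are 200 camera calls.

## Working session

There is one attempt and no reset: what is moved stays moved. The work goes in short steps, Python scripts to look and compute and a tool call to move; the robot and the scene stay as the last step left them, time stands still between calls to the robot, and variables do not carry over. Pictures are saved under pics/ and viewed, at most 10 in all, crops included, and the job is handed in when it is done.

Besides the shell and the picture viewer there is one more tool, called as a command line: name --argument value ..., lists and objects as JSON in quotes. step_arm: Moves the arm, as the interface text tells. Its arguments: {"type":"object","properties":{"plan":{"type":"array"}},"required":["plan"]}

```bash
mkdir -p pics; cat > h.py <<'E'
import numpy as np, cv2
from cell import env
def snap(n,f):
    c=env.get_calibration(n); im=env.read_camera(n); cv2.imwrite('pics/'+f,im); return im,c
def proj(c,p,fish=False):
    q=c['extrinsics']@np.r_[p,1]; x,y,z=q[0],-q[1],-q[2]; K=np.array(c['K'])
    if fish:
        r=np.hypot(x,y); th=np.arctan2(r,z); s=th/max(r,1e-9); return np.array([K[0,2]+K[0,0]*s*x,K[1,2]+K[1,1]*s*y])
    return np.array([K[0,2]+K[0,0]*x/z,K[1,2]+K[1,1]*y/z])
def ray(c,uv,fish=False):
    K=np.array(c['K']); a=(uv[0]-K[0,2])/K[0,0]; b=(uv[1]-K[1,2])/K[1,1]
    if fish:
        th=np.hypot(a,b); s=np.sin(th)/max(th,1e-9); d=np.array([a*s,-b*s,-np.cos(th)])
    else: d=np.array([a,-b,-1.])
    E=np.array(c['extrinsics']); R=E[:3,:3]; return -R.T@E[:3,3], R.T@d
def onz(c,uv,z,fish=False):
    o,d=ray(c,uv,fish); return o+d*(z-o[2])/d[2]
E
python3 - <<'E'
from h import *
for n in('top','side','wrist'):
    im,c=snap(n,n+'1.png'); o,_=ray(c,(320,240)); print(n,o.round(),np.array(c['K']).round(1).tolist(),[k for k in c]); np.save(n+'1.npy',{k:np.array(v) for k,v in c.items()},allow_pickle=True)
print(env.state(),env.tcp_to_grasp)
E
```

```text
top [ 369.  -37. 1251.] [[532.3, 0.0, 327.2], [0.0, 532.3, 241.4], [0.0, 0.0, 1.0]] ['K', 'extrinsics']
side [ 390. -930.  818.] [[557.7, 0.0, 319.3], [0.0, 557.7, 231.0], [0.0, 0.0, 1.0]] ['K', 'extrinsics']
wrist [168. 607. 385.] [[371.6, 0.0, 318.3], [0.0, 371.6, 244.1], [0.0, 0.0, 1.0]] ['K', 'extrinsics']
{'t': 0.15, 'joints': array([ 1.07235885e+00,  4.91436788e-01,  1.55929987e+00, -1.40451144e-05,
        1.09167898e+00, -1.05619219e-01]), 'qvel': array([ 0.0011844 , -0.00395282, -0.00149585, -0.00038739,  0.00119819,
       -0.00026105]), 'tau': array([ 1.81020634e-03, -6.12893057e+01, -2.58276308e+01,  6.93180459e-02,
        4.72934078e-02, -8.15578619e-05]), 'eef_pos': array([239.15917624, 577.25194501, 214.18953305]), 'tcp_rot': array([-3.14077294e+00, -7.43724970e-05,  2.74878084e+00]), 'ft_force': array([0.04944942, 0.02621216, 0.45624978]), 'moment': array([-0.01221854,  0.0070766 , -0.05226971]), 'grip_force': 0.0, 'opening': 0.9976140735130389} 18.8
```

View pics/top1.png

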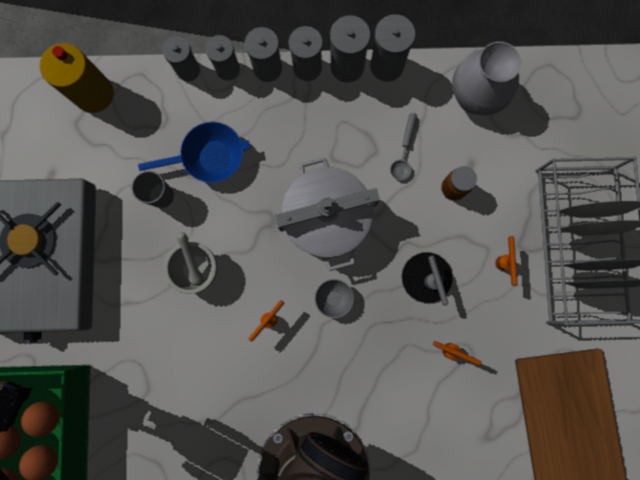

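View pics/side1.png

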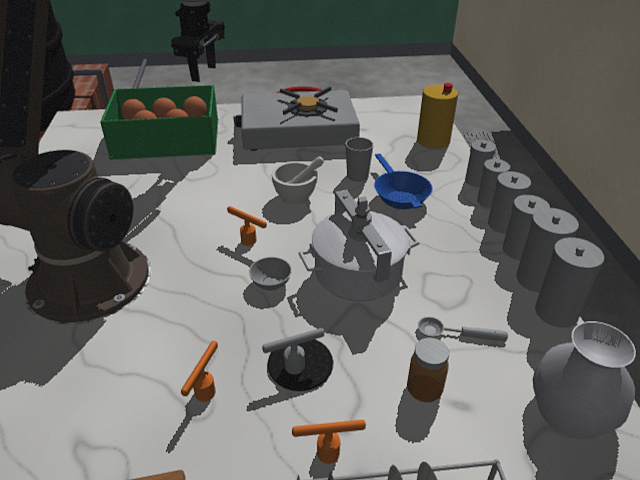

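The top view shows the trivet at about (428,278), with the grey T-handle's bar running from about (431,257) to (447,304), and the clamp screw near (327,207). The side view shows the bar from (264,347) to (324,333) and the screw at about (363,208). Next I'll measure these by mask.

```bash
python3 - <<'E'
from h import *
ct=np.load('top1.npy',allow_pickle=True).item(); cs=np.load('side1.npy',allow_pickle=True).item()
t=cv2.imread('pics/top1.png'); s=cv2.imread('pics/side1.png')
print('trivet',onz(ct,(428,278),8).round(), 'cross', )
for uv in((431,257),(447,304),(439,280.5)): print('bar',uv,onz(ct,uv,86).round(1))
for uv in((264,347),(324,333),(294,340)): print('sidebar',uv,onz(cs,uv,80).round(1))
print('screw top',onz(ct,(327,206),199).round(1),'side',onz(cs,(363,200),199).round(1))
for uv in((278,219),(378,195)): print('bridge',onz(ct,uv,148).round(1))
a=cv2.resize(t[160:320,250:470],None,fx=3.6,fy=3.6,interpolation=cv2.INTER_CUBIC)
a=cv2.convertScaleAbs(a,alpha=1.5); cv2.imwrite('pics/topc.png',a)
E
```

```text
trivet [ 428. -279.    8.] cross
bar (431, 257) [ 470.  -272.3   86. ]
bar (447, 304) [ 366.6 -302.1   86. ]
bar (439, 280.5) [ 418.1 -287.3   86. ]
sidebar (264, 347) [ 367.9 -297.    80. ]
sidebar (324, 333) [ 472.9 -276.7   80. ]
sidebar (294, 340) [ 419.7 -287.    80. ]
screw top [568.1 -45.6 199. ] side [574.7 -51.2 199. ]
bridge [552.5  57.4 148. ]
bridge [ 598.7 -154.2  148. ]
```

View pics/topc.png

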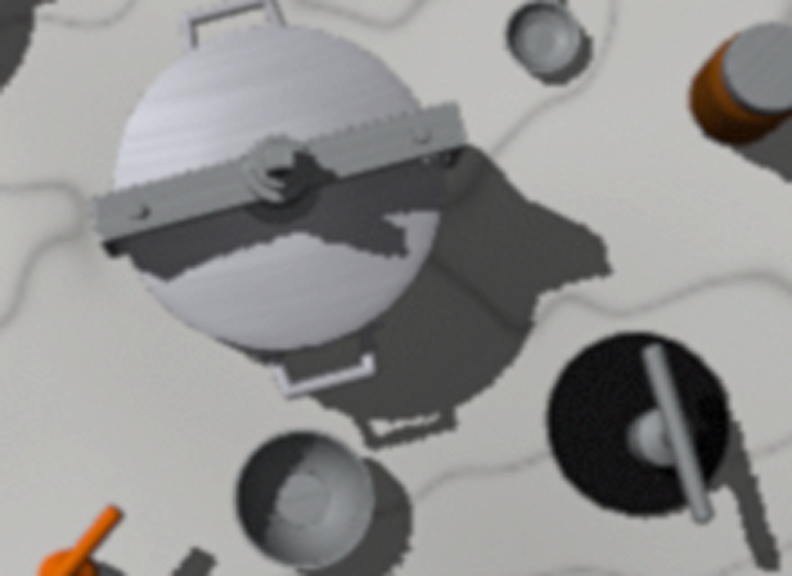

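```bash
cat >> h.py <<'E'
def rel(p,yaw):
    s=env.state(); a=s['tcp_rot'][2]; d=np.array(p)-s['eef_pos']; x=np.array([np.cos(a),np.sin(a)]); y=np.array([np.sin(a),-np.cos(a)])
    print('shift',(x@d[:2]).round(1),(y@d[:2]).round(1),(-d[2]).round(1),'turn',np.round((np.degrees(a)-yaw+180)%360-180,2),'now',s['eef_pos'].round(1),np.degrees(a).round(1),'t',round(s['t'],2))
E
python3 -c "
from h import *
rel((430,300,250),100)"
```

```text
shift -282.4 -183.1 -35.8 turn 57.49 now [239.2 577.3 214.2] 157.5 t 0.15
```

step_arm --plan '[[[-282, -183, -36, 57, 1], [-282, -183, -36, 57, 1], [-282, -183, -36, 57, 1], [-282, -183, -36, 57, 1], [-282, -183, -36, 57, 1], [-282, -183, -36, 57, 1], [-282, -183, -36, 57, 1], [-282, -183, -36, 57, 1]]]'

```text
t: 0.82
eef_pos: [427.7, 302.4, 250.4]
tcp_rot: [-3.142, -0.0, 1.748]
ft_force: [0.3, 1.2, -0.0]
opening: 1.0
grip_force: 0.0
```

```bash
python3 -c "
from h import *
rel((497,-69,240),15)"
```

```text
shift -377.9 2.8 10.4 turn 85.14 now [427.7 302.4 250.4] 100.1 t 0.82
```

step_arm --plan '[[[-378, 3, 10, 85, 1], [-378, 3, 10, 85, 1], [-378, 3, 10, 85, 1], [-378, 3, 10, 85, 1], [-378, 3, 10, 85, 1], [-378, 3, 10, 85, 1], [-378, 3, 10, 85, 1], [-378, 3, 10, 85, 1]]]'

```text
t: 1.48
eef_pos: [490.2, -24.9, 241.3]
tcp_rot: [-3.142, -0.0, 0.748]
ft_force: [0.8, 0.1, 0.3]
opening: 1.002
grip_force: 0.0
```

```bash
python3 -c "
from h import *
rel((497,-69,240),15)"
```

```text
shift -25.0 37.0 1.3 turn 27.84 now [490.2 -24.9 241.3] 42.8 t 1.48
```

step_arm --plan '[[[-25, 37, 1, 28, 1], [-25, 37, 1, 28, 1], [-25, 37, 1, 28, 1], [-25, 37, 1, 28, 1], [-25, 37, 1, 28, 1], [-25, 37, 1, 28, 1], [-25, 37, 1, 28, 1]]]'

```text
t: 2.07
eef_pos: [497.4, -66.7, 240.3]
tcp_rot: [-3.141, 0.0, 0.269]
ft_force: [-0.2, -0.4, 0.5]
opening: 0.999
grip_force: 0.0
```

```bash
python3 - <<'E'
from h import *
im,c=snap('wrist','w2.png'); np.save('w2.npy',{k:np.array(v) for k,v in c.items()})
o,_=ray(c,(320,240)); print(o, env.state()['eef_pos'])
p=proj(c,(571,-49,199),True); print(p)
u,v=p.astype(int); a=im[max(v-70,0):v+70,max(u-90,0):u+90]; print(max(u-90,0),max(v-70,0))
a=cv2.resize(a,None,fx=4,fy=4,interpolation=cv2.INTER_CUBIC); cv2.imwrite('pics/w2c.png',cv2.convertScaleAbs(a,alpha=1.3))
E
```

```text
[569.75368602 -46.21167796 410.71870764] [497.40435536 -66.68771178 240.31215829]
[323.53938636 141.3484137 ]
233 71
```

View pics/w2c.png

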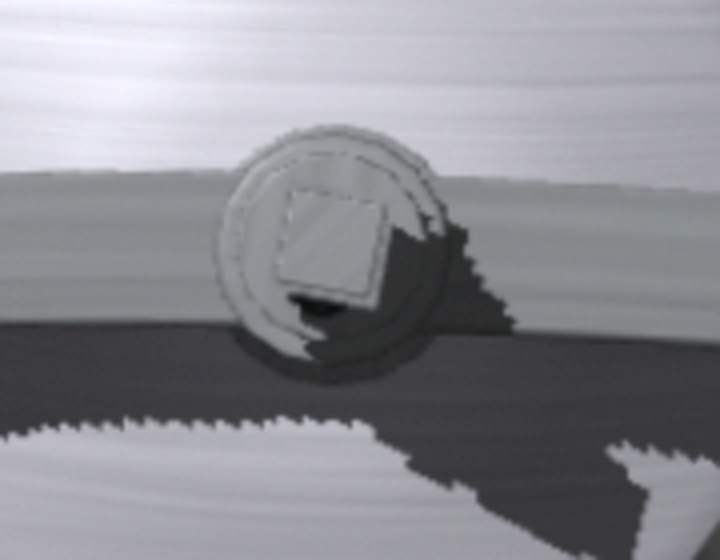

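The crop shows the square's top with corners at crop pixels about (292,190), (387,205), (374,293) and (279,280), on a round shoulder. The ball is the dark bulge at about (320,305), on the near flat.

```bash
python3 - <<'E'
from h import *
c=np.load('w2.npy',allow_pickle=True).item()
cr=np.array([(292,190),(387,205),(374,293),(279,280)])
for z in (195,199,203):
    P=np.array([onz(c,((u+.5)/4-.5+233,(v+.5)/4-.5+71),z,True)[:2] for u,v in cr])
    e=np.roll(P,-1,0)-P
    print(z,P.mean(0).round(1),np.hypot(*e.T).round(1),(np.degrees(np.arctan2(e[:,1],e[:,0]))%90).round(1))
# shoulder circle silhouette (outer rim) extents crop x218..450,y125..
for z in (174,178,182):
    print(z,[onz(c,((u+.5)/4-.5+233,(v+.5)/4-.5+71),z,True)[:2].round(1).tolist() for u,v in((218,245),(448,245),(335,126))])
rel((419,-287,160),15)
E
```

```text
195 [575.6 -43.2] [13.7 12.9 13.8 13.2] [6.3 7.4 7.5 7.3]
199 [575.5 -43.3] [13.5 12.7 13.5 13. ] [6.3 7.4 7.5 7.3]
203 [575.4 -43.3] [13.2 12.4 13.2 12.7] [6.3 7.4 7.5 7.3]
174 [[571.0, -25.6], [580.6, -60.5], [594.1, -38.3]]
178 [[571.0, -26.0], [580.4, -60.2], [593.7, -38.4]]
182 [[570.9, -26.3], [580.3, -60.0], [593.3, -38.6]]
shift -134.1 191.6 80.3 turn 0.4 now [497.4 -66.7 240.3] 15.4 t 2.12
```

```bash
python3 -c "
from h import *
rel((341,-311,140),15)"
```

```text
shift -215.7 194.0 100.3 turn 0.4 now [497.4 -66.7 240.3] 15.4 t 2.12
```

step_arm --plan '[[[-216, 194, 100, 0, 1], [-216, 194, 100, 0, 1], [-216, 194, 100, 0, 1], [-216, 194, 100, 0, 1], [-216, 194, 100, 0, 1], [-216, 194, 100, 0, 1], [-216, 194, 100, 0, 1], [-216, 194, 100, 0, 1]]]'

```text
t: 2.78
eef_pos: [337.6, -313.4, 138.9]
tcp_rot: [-3.141, 0.001, 0.266]
ft_force: [0.1, 0.8, -1.0]
opening: 0.999
grip_force: 0.0
```

step_arm --plan '[[[0, 0, 0, 0, 1], [0, 0, 0, 0, 1]]]'

```text
t: 2.95
eef_pos: [339.6, -310.9, 140.1]
tcp_rot: [-3.141, 0.0, 0.265]
ft_force: [-0.5, 0.3, -0.6]
opening: 0.996
grip_force: 0.0
```

```bash
python3 - <<'E'
from h import *
im,c=snap('wrist','w3.png'); np.save('w3.npy',{k:np.array(v) for k,v in c.items()})
print(env.state()['eef_pos'],env.state()['tcp_rot'])
p=proj(c,(419,-287,86),True); print(p)
u,v=p.astype(int); x0,y0=u-125,max(v-90,0); a=im[y0:v+90,x0:u+125]; print(x0,y0)
a=cv2.resize(a,None,fx=3,fy=3,interpolation=cv2.INTER_CUBIC); cv2.imwrite('pics/w3c.png',cv2.convertScaleAbs(a,alpha=1.3))
E
```

```text
[ 340.10696295 -310.32416859  140.44301754] [-3.14137443e+00 -1.37201091e-04  2.66162277e-01]
[315.31227888 129.45909399]
190 39
```

View pics/w3c.png

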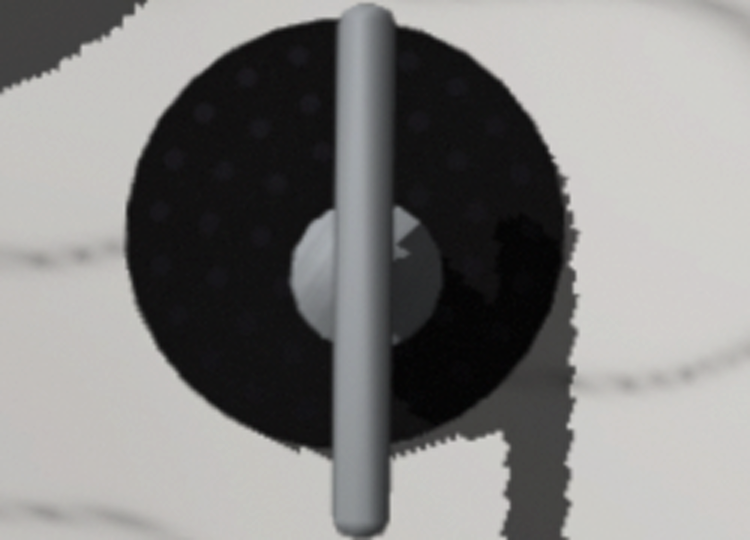

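The crop shows the bar from (366,4) to (361,537) and the round barrel behind it, centred near (366,275).

```bash
python3 - <<'E'
from h import *
c=np.load('w3.npy',allow_pickle=True).item()
f=lambda u,v,z:onz(c,((u+.5)/3-.5+190,(v+.5)/3-.5+39),z,True)[:2]
a,b=f(366,4,78),f(361,537,78); d=a-b; print('bar mid',((a+b)/2).round(1),np.hypot(*d).round(1),np.degrees(np.arctan2(d[1],d[0])).round(1))
a,b=f(366,50,86),f(361.5,490,86); d=a-b; print('ang top',np.degrees(np.arctan2(d[1],d[0])).round(1), ((a+b)/2).round(1))
print('barrel',f(290,275,50).round(1),f(442,275,50).round(1),((f(290,275,50)+f(442,275,50))/2).round(1))
rel((418.5,-288.5,59),15.3)
E
```

```text
bar mid [ 419.4 -283.9] 113.5 14.7
ang top 14.6 [ 419.1 -284.2]
barrel [ 414.4 -267.1] [ 423.5 -301. ] [ 419.  -284.1]
shift 81.4 -0.4 81.4 turn -0.05 now [ 340.1 -310.3  140.4] 15.2 t 3.0
```

```bash
python3 -c "
from h import *
rel((419.2,-285.5,59),14.7)"
```

```text
shift 82.8 -3.1 81.4 turn 0.55 now [ 340.1 -310.3  140.4] 15.2 t 3.0
```

step_arm --plan '[[[40, -3, 0, 0.5, 1], [83, -3, 10, 0.5, 1], [83, -3, 45, 0.5, 1], [83, -3, 70, 0.5, 1], [83, -3, 81, 0.5, 1], [83, -3, 81, 0.5, 1], [83, -3, 81, 0.5, 1], [83, -3, 81, 0.5, 1]]]'

```text
t: 3.67
eef_pos: [420.0, -285.8, 60.5]
tcp_rot: [3.14, -0.001, 0.258]
ft_force: [0.3, 0.1, 0.6]
opening: 0.998
grip_force: 0.0
```

step_arm --plan '[[[0, 0, 0, 0, 0.4], [0, 0, 0, 0, 0.1], [0, 0, 0, 0, -0.2], [0, 0, 0, 0, -0.5], [0, 0, 0, 0, -1], [0, 0, 0, 0, -1], [0, 0, 0, 0, -1], [0, 0, 0, 0, -1]]]'

```text
t: 4.33
eef_pos: [419.1, -286.1, 59.3]
tcp_rot: [-3.142, -0.0, 0.256]
ft_force: [-0.3, -0.2, -0.3]
opening: 0.497
grip_force: 0.0
```

step_arm --plan '[[[0, 0, 0, 0, -1], [0, 0, 0, 0, -1], [0, 0, 0, 0, -1], [0, 0, 0, 0, -1]]]'

```text
t: 4.67
eef_pos: [419.1, -286.1, 59.3]
tcp_rot: [-3.142, -0.0, 0.257]
ft_force: [-0.1, -0.4, 0.1]
opening: 0.215
grip_force: 0.0
```

step_arm --plan '[[[0, 0, 0, 0, -1], [0, 0, 0, 0, -1], [0, 0, 0, 0, -1], [0, 0, 0, 0, -1], [0, 0, 0, 0, -1]]]'

```text
t: 5.08
eef_pos: [419.0, -286.0, 59.2]
tcp_rot: [-3.141, 0.0, 0.257]
ft_force: [0.2, 1.0, -2.4]
opening: 0.123
grip_force: 30.0
```

```bash
python3 - <<'E'
from h import *
im,c=snap('wrist','w4.png'); im2,ct=snap('top','t4.png')
s=env.state(); print({k:np.round(s[k],2).tolist() for k in('ft_force','moment','opening','grip_force','eef_pos')})
cv2.imwrite('pics/j4.png',np.hstack([im[0:300,170:470],cv2.resize(im2[230:330,370:500],(390,300))]))
E
```

```text
{'ft_force': [-0.75, -0.49, -3.66], 'moment': [0.03, 0.16, -0.0], 'opening': 0.12, 'grip_force': 30.0, 'eef_pos': [419.06, -285.97, 59.16]}
```

View pics/j4.png

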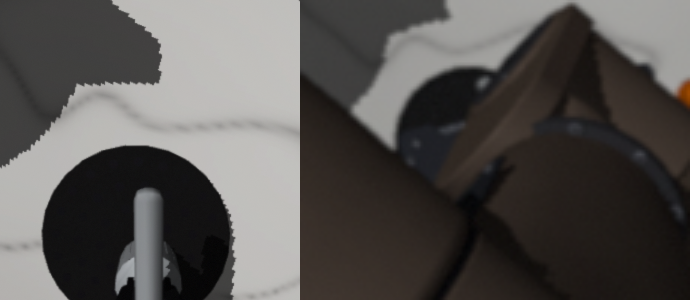

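The handle is gripped (opening 0.12, about 12 mm, 30 N), with the bar and barrel seen between the fingers. The fingers centred it about 2 mm in -y from where the wrist camera put it. I'll correct the screw position by that camera bias, then lift.

step_arm --plan '[[[0, 0, -4, 0, -1], [0, 0, -10, 0, -1], [0, 0, -30, 0, -1], [0, 0, -60, 0, -1], [0, 0, -100, 0, -1], [0, 0, -140, 0, -1], [0, 0, -180, 0, -1], [0, 0, -220, 0, -1]]]'

```text
t: 5.85
eef_pos: [418.5, -285.6, 281.9]
tcp_rot: [3.141, -0.0, 0.257]
ft_force: [0.7, -1.9, -5.0]
opening: 0.122
grip_force: 30.0
```

```bash
python3 -c "
from h import *
rel((575.5,-45.5,275),97.2); s=env.state(); print(s['opening'],s['ft_force'])"
```

```text
shift 212.7 -192.4 6.9 turn -82.5 now [ 418.5 -285.6  281.9] 14.7 t 5.85
0.12232054953424677 [ 0.66940785 -1.90897699 -5.0142109 ]
```

step_arm --plan '[[[30, -27, 7, -7, -1], [60, -54, 7, -14, -1], [90, -81, 7, -21, -1], [120, -108, 7, -28, -1], [150, -135, 7, -35, -1], [175, -158, 7, -42, -1], [195, -176, 7, -49, -1], [210, -190, 7, -56, -1]]]'

```text
t: 6.52
eef_pos: [574.7, -46.7, 272.6]
tcp_rot: [-3.141, -0.0, 1.242]
ft_force: [0.3, -0.9, -4.7]
opening: 0.126
grip_force: 30.0
```

```bash
python3 -c "
from h import *
rel((575.5,-45.5,275),97.2)"
```

```text
shift 1.4 0.4 -2.4 turn -26.07 now [574.7 -46.7 272.6] 71.1 t 6.52
```

step_arm --plan '[[[1, 0, -2, -7, -1], [1, 0, -2, -14, -1], [1, 0, -2, -21, -1], [1, 0, -2, -26, -1], [1, 0, -2, -26, -1], [1, 0, -2, -26, -1], [1, 0, -2, -26, -1]]]'

```text
t: 7.1
eef_pos: [574.2, -48.1, 274.5]
tcp_rot: [3.142, -0.0, 1.685]
ft_force: [0.7, 0.8, -4.3]
opening: 0.121
grip_force: 30.0
```

```bash
python3 - <<'E'
from h import *
rel((575.5,-45.5,256),97.2); s=env.state(); print(s['ft_force'].round(2),s['moment'].round(2),s['joints'].round(2))
im,c=snap('wrist','w5.png'); im2,_=snap('side','s5.png')
cv2.imwrite('pics/j5.png',np.hstack([im[100:400,170:470],cv2.resize(im2[140:260,290:430],(350,300))]))
E
```

```text
shift 2.4 1.6 18.5 turn -0.68 now [574.2 -48.1 274.5] 96.5 t 7.1
[ 0.71  0.77 -4.35] [-0.11  0.06  0.  ] [-0.2   0.37  1.6   0.    1.17 -0.31]
```

View pics/j5.png

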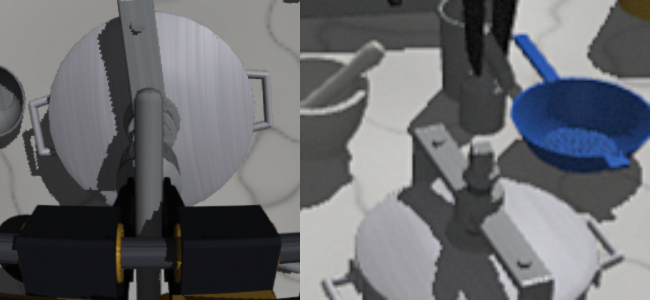

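The side view shows the barrel hanging over the square, with both at crop column about 482. Next I'll centre it and start down.

step_arm --plan '[[[2, 2, 4, -1, -1], [2, 2, 8, -1, -1], [2, 2, 12, -1, -1], [2, 2, 15, -1, -1], [2, 2, 15, -1, -1], [2, 2, 15, -1, -1]]]'

```text
t: 7.7
eef_pos: [576.1, -45.9, 259.0]
tcp_rot: [-3.141, -0.0, 1.705]
ft_force: [0.6, -0.2, -4.2]
opening: 0.124
grip_force: 30.0
```

```bash
python3 - <<'E'
from h import *
rel((575.5,-45.5,250),97.2); s=env.state(); print(s['ft_force'].round(2),s['moment'].round(2))
c=env.get_calibration('side')
for z in(185,199,210,235): print(z,proj(c,(575.5,-45.5,z)).round(1))
E
```

```text
shift 0.5 -0.5 9.0 turn 0.49 now [576.1 -45.9 259. ] 97.7 t 7.7
[ 0.63 -0.25 -4.21] [-0.07  0.04 -0.  ]
185 [362.6 204.2]
199 [362.9 198.3]
210 [363.2 193.6]
235 [363.9 182.8]
```

step_arm --plan '[[[0.5, -0.5, 1.5, 0.5, -1], [0.5, -0.5, 3, 0.5, -1], [0.5, -0.5, 4.5, 0.5, -1], [0.5, -0.5, 4.5, 0.5, -1]]]'

```text
t: 8.03
eef_pos: [575.5, -45.4, 254.5]
tcp_rot: [-3.141, -0.0, 1.696]
ft_force: [-0.4, 0.4, -3.9]
opening: 0.126
grip_force: 30.0
```

step_arm --plan '[[[0, 0, 1, 0, -1], [0, 0, 2, 0, -1], [0, 0, 2, 0, -1]]]'

```text
t: 8.28
eef_pos: [575.5, -45.4, 252.6]
tcp_rot: [-3.141, -0.0, 1.696]
ft_force: [-0.8, -0.3, -5.1]
opening: 0.123
grip_force: 30.0
```

step_arm --plan '[[[0, 0, 1, 0, -1], [0, 0, 2, 0, -1], [0, 0, 2, 0, -1]]]'

```text
t: 8.53
eef_pos: [575.5, -45.4, 250.6]
tcp_rot: [-3.141, -0.0, 1.696]
ft_force: [-0.1, 0.2, -5.4]
opening: 0.123
grip_force: 30.0
```

step_arm --plan '[[[0, 0, 1, 0, -1], [0, 0, 2, 0, -1], [0, 0, 2, 0, -1]]]'

```text
t: 8.78
eef_pos: [575.5, -45.4, 248.6]
tcp_rot: [-3.141, -0.0, 1.696]
ft_force: [0.7, 0.1, -4.5]
opening: 0.126
grip_force: 30.0
```

step_arm --plan '[[[0, 0, 1, 0, -1], [0, 0, 2, 0, -1], [0, 0, 2, 0, -1]]]'

```text
t: 9.03
eef_pos: [575.7, -45.3, 247.0]
tcp_rot: [3.141, -0.0, 1.696]
ft_force: [0.5, 1.5, -1.6]
opening: 0.126
grip_force: 30.0
```

step_arm --plan '[[[0, 0, 0.5, 0, -1], [0, 0, 1, 0, -1], [0, 0, 1, 0, -1]]]'

```text
t: 9.28
eef_pos: [575.8, -45.3, 246.3]
tcp_rot: [3.14, -0.0, 1.696]
ft_force: [0.4, 2.5, 2.0]
opening: 0.12
grip_force: 30.0
```

step_arm --plan '[[[0.5, 0.3, 0, 0, -1], [0.8, 0.5, 0, 0, -1], [0.8, 0.5, 0, 0, -1]]]'

```text
t: 9.53
eef_pos: [576.0, -44.6, 245.5]
tcp_rot: [-3.141, -0.0, 1.696]
ft_force: [1.2, 1.2, -2.6]
opening: 0.126
grip_force: 30.0
```

```bash
python3 - <<'E'
from h import *
rel((575.5,-45.5,250),97.2); s=env.state(); print(s['ft_force'].round(2),s['moment'].round(2))
E
```

```text
shift -0.9 -0.6 -4.5 turn 0.0 now [576.  -44.6 245.5] 97.2 t 9.53
[ 1.24  1.17 -2.59] [ 0.3  -0.37 -0.03]
```

step_arm --plan '[[[0.3, 0.4, 0.5, 0, -1], [0.3, 0.4, 1, 0, -1], [0.3, 0.4, 1.5, 0, -1], [0.3, 0.4, 1.5, 0, -1]]]'

```text
t: 9.87
eef_pos: [576.2, -44.3, 244.0]
tcp_rot: [-3.141, -0.0, 1.696]
ft_force: [0.6, 1.2, -4.1]
opening: 0.123
grip_force: 30.0
```

Freely sliding on; continue.

step_arm --plan '[[[0.2, 0.1, 0.7, 0, -1], [0.2, 0.1, 1.4, 0, -1], [0.2, 0.1, 2, 0, -1], [0.2, 0.1, 2, 0, -1]]]'

```text
t: 10.2
eef_pos: [576.3, -44.1, 242.5]
tcp_rot: [3.142, 0.0, 1.696]
ft_force: [-0.9, -0.0, 1.4]
opening: 0.126
grip_force: 30.0
```

```bash
python3 - <<'E'
from h import *
s=env.state(); print(s['ft_force'].round(2),s['moment'].round(2))
E
```

```text
[-0.93 -0.    1.4 ] [-0.11  0.31 -0.04]
```

step_arm --plan '[[[0, 0, 0.5, 0, -1], [0, 0, 1, 0, -1], [0, 0, 1, 0, -1]]]'

```text
t: 10.45
eef_pos: [576.3, -44.1, 241.5]
tcp_rot: [3.141, 0.0, 1.696]
ft_force: [-1.1, -0.5, 2.2]
opening: 0.123
grip_force: 30.0
```

```bash
python3 - <<'E'
from h import *
s=env.state(); print(s['ft_force'].round(2),s['moment'].round(2),s['eef_pos'])
E
```

```text
[-1.15 -0.46  2.22] [-0.11  0.44  0.02] [576.31536059 -44.1008951  241.46501736]
```

step_arm --plan '[[[0, -0.1, 0.5, 0, -1], [0, -0.1, 1, 0, -1], [0, -0.1, 1.5, 0, -1], [0, -0.1, 1.5, 0, -1]]]'

```text
t: 10.78
eef_pos: [576.2, -44.1, 239.5]
tcp_rot: [-3.141, -0.0, 1.696]
ft_force: [-0.5, -0.0, 0.7]
opening: 0.126
grip_force: 30.0
```

step_arm --plan '[[[0, 0, 0.5, 0, -1], [0, 0, 1, 0, -1], [0, 0, 1.5, 0, -1], [0, 0, 1.5, 0, -1]]]'

```text
t: 11.12
eef_pos: [576.2, -44.0, 237.9]
tcp_rot: [-3.141, -0.0, 1.696]
ft_force: [-1.0, 0.2, -2.5]
opening: 0.124
grip_force: 30.0
```

step_arm --plan '[[[0, 0, 0.7, 0, -1], [0, 0, 1.4, 0, -1], [0, 0, 2, 0, -1], [0, 0, 2.7, 0, -1], [0, 0, 3.4, 0, -1], [0, 0, 4, 0, -1], [0, 0, 4, 0, -1]]]'

```text
t: 11.7
eef_pos: [576.2, -44.0, 234.0]
tcp_rot: [-3.141, -0.0, 1.696]
ft_force: [-1.6, -0.1, -3.0]
opening: 0.125
grip_force: 30.0
```

step_arm --plan '[[[0, 0, 0.5, 0, -1], [0, 0, 1, 0, -1], [0, 0, 1.5, 0, -1], [0, 0, 1.5, 0, -1]]]'

```text
t: 12.03
eef_pos: [576.2, -44.0, 232.4]
tcp_rot: [-3.141, -0.0, 1.696]
ft_force: [0.9, -0.1, -4.2]
opening: 0.13
grip_force: 30.0
```

step_arm --plan '[[[0, 0, 0.5, 0, -1], [0, 0, 1, 0, -1], [0, 0, 1.5, 0, -1], [0, 0, 1.5, 0, -1]]]'

```text
t: 12.37
eef_pos: [576.2, -44.0, 230.9]
tcp_rot: [-3.141, -0.0, 1.696]
ft_force: [-0.4, -0.2, -7.8]
opening: 0.127
grip_force: 30.0
```

step_arm --plan '[[[0, 0, 0.5, 0, -1], [0, 0, 1, 0, -1], [0, 0, 1, 0, -1]]]'

```text
t: 12.62
eef_pos: [576.3, -44.0, 230.1]
tcp_rot: [-3.141, -0.0, 1.696]
ft_force: [0.7, 0.2, -6.2]
opening: 0.127
grip_force: 30.0
```

The downward pull means the ball is entering its dimple, so I'll go on gently to the shoulder.

step_arm --plan '[[[0, 0, 0.4, 0, -1], [0, 0, 0.8, 0, -1], [0, 0, 0.8, 0, -1]]]'

```text
t: 12.87
eef_pos: [576.3, -44.0, 229.5]
tcp_rot: [3.141, -0.0, 1.696]
ft_force: [0.1, -0.6, -5.5]
opening: 0.123
grip_force: 30.0
```

step_arm --plan '[[[0, 0, 0.3, 0, -1], [0, 0, 0.6, 0, -1], [0, 0, 0.6, 0, -1]]]'

```text
t: 13.12
eef_pos: [576.4, -44.0, 229.0]
tcp_rot: [3.141, -0.0, 1.696]
ft_force: [0.3, 0.2, -5.2]
opening: 0.124
grip_force: 30.0
```

step_arm --plan '[[[0, 0, 0.4, 0, -1], [0, 0, 0.8, 0, -1], [0, 0, 0.8, 0, -1]]]'

```text
t: 13.37
eef_pos: [576.4, -44.0, 228.1]
tcp_rot: [3.141, -0.0, 1.696]
ft_force: [0.5, 0.1, -3.7]
opening: 0.123
grip_force: 30.0
```

step_arm --plan '[[[0, 0, 0.3, 0, -1], [0, 0, 0.6, 0, -1], [0, 0, 0.6, 0, -1]]]'

```text
t: 13.62
eef_pos: [576.5, -44.1, 228.0]
tcp_rot: [3.141, 0.0, 1.696]
ft_force: [-0.9, -0.1, 3.1]
opening: 0.128
grip_force: 30.0
```

step_arm --plan '[[[0, 0, 0.3, 0, -1], [0, 0, 0.5, 0, -1], [0, 0, 0.5, 0, -1]]]'

```text
t: 13.87
eef_pos: [576.5, -44.1, 228.0]
tcp_rot: [3.14, 0.0, 1.696]
ft_force: [-1.6, 0.5, 6.8]
opening: 0.122
grip_force: 30.0
```

```bash
python3 - <<'E'
from h import *
s=env.state(); print(s['ft_force'].round(2),s['moment'].round(2),s['eef_pos'].round(2),s['tcp_rot'],s['joints'].round(2))
E
```

```text
[-1.61  0.45  6.78] [-0.04  0.48  0.01] [576.55 -44.14 228.03] [3.14015014e+00 4.81710718e-04 1.69641653e+00] [-0.19  0.41  1.66 -0.    1.07 -0.32]
```

It's hard against the shoulder, 11 N or so, well past the click. I'll unload slightly, then take up the backlash and turn clockwise.

step_arm --plan '[[[0, 0, -0.8, 0, -1], [0, 0, -0.8, 1, -1], [0, 0, -0.8, 2, -1], [0, 0, -0.8, 2, -1]]]'

```text
t: 14.2
eef_pos: [576.4, -44.0, 228.0]
tcp_rot: [3.141, 0.0, 1.66]
ft_force: [-1.3, -0.5, 4.8]
opening: 0.124
grip_force: 30.0
```

```bash
python3 - <<'E'
from h import *
s=env.state(); print(s['ft_force'].round(2),s['moment'].round(2),s['eef_pos'].round(2),np.degrees(s['tcp_rot'][2]))
E
```

```text
[-1.28 -0.48  4.84] [-0.12  0.26 -0.03] [576.38 -44.05 228.03] 95.09858471209232
```

step_arm --plan '[[[0, 0, 0, 1, -1], [0, 0, 0, 2, -1], [0, 0, 0, 2, -1]]]'

```text
t: 14.45
eef_pos: [576.4, -44.0, 228.0]
tcp_rot: [3.141, -0.0, 1.625]
ft_force: [-0.7, 0.1, 4.8]
opening: 0.124
grip_force: 30.0
```

```bash
python3 - <<'E'
from h import *
s=env.state(); print(s['ft_force'].round(2),s['moment'].round(2),s['eef_pos'].round(2),np.degrees(s['tcp_rot'][2]))
E
```

```text
[-0.67  0.14  4.77] [0.   0.27 0.04] [576.38 -44.05 228.02] 93.08790275421775
```

step_arm --plan '[[[0, 0, 0, 1, -1], [0, 0, 0, 2, -1], [0, 0, 0, 2, -1]]]'

```text
t: 14.7
eef_pos: [576.4, -44.1, 228.0]
tcp_rot: [3.141, 0.0, 1.59]
ft_force: [-0.6, -0.1, 5.4]
opening: 0.123
grip_force: 30.0
```

```bash
python3 - <<'E'
from h import *
s=env.state(); print(s['ft_force'].round(2),s['moment'].round(2),s['eef_pos'].round(2),np.degrees(s['tcp_rot'][2]))
E
```

```text
[-0.6  -0.08  5.41] [-0.14  0.25  0.07] [576.42 -44.09 228.  ] 91.09753625801578
```

step_arm --plan '[[[0, 0, 0, 1, -1], [0, 0, 0, 2, -1], [0, 0, 0, 2, -1]]]'

```text
t: 14.95
eef_pos: [576.4, -44.1, 228.0]
tcp_rot: [3.141, 0.0, 1.555]
ft_force: [0.2, -0.8, 4.8]
opening: 0.121
grip_force: 30.0
```

```bash
python3 - <<'E'
from h import *
s=env.state(); print(s['ft_force'].round(2),s['moment'].round(2),s['eef_pos'].round(2),np.degrees(s['tcp_rot'][2]))
E
```

```text
[ 0.24 -0.84  4.83] [-0.16  0.24  0.16] [576.38 -44.1  228.03] 89.1112208323722
```

step_arm --plan '[[[0, 0, 0, 6, -1], [0, 0, 0, 12, -1], [0, 0, 0, 18, -1], [0, 0, 0, 24, -1], [0, 0, 0, 30, -1], [0, 0, 0, 36, -1], [0, 0, 0, 42, -1], [0, 0, 0, 48, -1]]]'

```text
t: 15.62
eef_pos: [575.8, -43.8, 228.0]
tcp_rot: [-3.141, 0.0, 0.714]
ft_force: [-4.1, 2.3, 7.0]
opening: 0.123
grip_force: 30.0
```

```bash
python3 - <<'E'
from h import *
s=env.state(); print(s['ft_force'].round(2),s['moment'].round(2),s['eef_pos'].round(2),np.degrees(s['tcp_rot'][2]))
E
```

```text
[-4.06  2.26  7.04] [0.23 0.94 0.2 ] [575.83 -43.8  227.99] 40.881170974697426
```

step_arm --plan '[[[-0.2, -0.5, -0.4, 6, -1], [-0.3, -0.6, -0.4, 12, -1], [-0.3, -0.6, -0.4, 18, -1], [-0.3, -0.6, -0.4, 24, -1], [-0.3, -0.6, -0.4, 30, -1], [-0.3, -0.6, -0.4, 36, -1], [-0.3, -0.6, -0.4, 41, -1], [-0.3, -0.6, -0.4, 41, -1]]]'

```text
t: 16.28
eef_pos: [575.4, -43.3, 228.1]
tcp_rot: [-3.141, 0.001, -0.001]
ft_force: [-3.0, 3.5, 3.1]
opening: 0.125
grip_force: 30.0
```

```bash
python3 - <<'E'
from h import *
s=env.state(); print(s['ft_force'].round(2),s['moment'].round(2),s['eef_pos'].round(2),np.degrees(s['tcp_rot'][2]),s['joints'][5])
E
```

```text
[-2.96  3.51  3.09] [ 0.65  0.5  -0.02] [575.43 -43.25 228.05] -0.0576435528881629 1.3814619142222002
```

The moment held at the drag torque (0.2 N m) while turning, and the bar went from about 97° to 0°. Next I'll relax the side load and release.

step_arm --plan '[[[-0.3, -0.3, 0, 0, -1], [-0.4, -0.5, 0, 0, -1], [-0.4, -0.5, 0, 0, -0.5], [-0.4, -0.5, 0, 0, -0.3], [-0.4, -0.5, 0, 0, -0.1], [-0.4, -0.5, 0, 0, 0], [-0.4, -0.5, 0, 0, 0], [-0.4, -0.5, 0, 0, 0]]]'

```text
t: 16.95
eef_pos: [575.3, -43.4, 228.2]
tcp_rot: [-3.142, 0.0, 0.004]
ft_force: [1.0, -0.2, -0.4]
opening: 0.473
grip_force: 0.0
```

step_arm --plan '[[[0, 0, 0, 0, 0.2], [0, 0, -15, 0, 0.2], [0, 0, -40, 0, 0.2], [0, 0, -80, 0, 0.2], [-40, 0, -100, 0, 0.2], [-70, 0, -100, 0, 0.2], [-70, 0, -100, 0, 0.2], [-70, 0, -100, 0, 0.2]]]'

```text
t: 17.62
eef_pos: [504.4, -43.5, 329.2]
tcp_rot: [3.141, -0.002, 0.003]
ft_force: [0.0, 0.5, -0.1]
opening: 0.596
grip_force: 0.0
```

```bash
python3 - <<'E'
from h import *
print(env.state()['eef_pos'],env.state()['ft_force'].round(1))
im,c=snap('wrist','w6.png'); np.save('w6.npy',{k:np.array(v) for k,v in c.items()})
im2,_=snap('side','s6.png')
print(proj(c,(575.5,-43.5,255),True))
cv2.imwrite('pics/j6.png',np.hstack([cv2.resize(im[20:320,160:480],(400,375)),cv2.resize(im2[130:280,290:440],(375,375))]))
E
```

```text
[504.44436426 -43.53357009 329.23127989] [ 0.   0.5 -0.1]
[318.76672446 148.58482025]
```

View pics/j6.png

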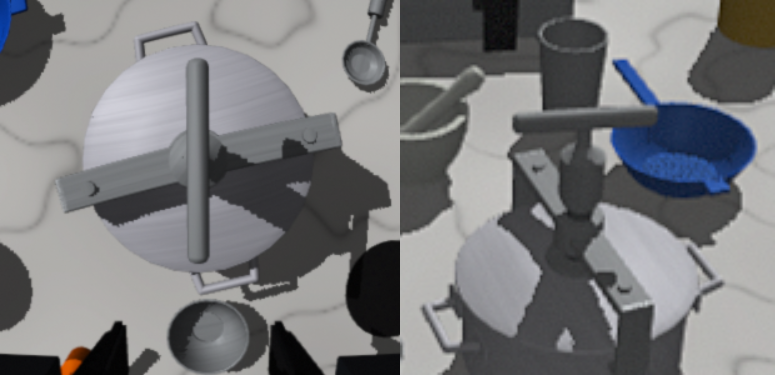

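The wrist view shows the bar at about 0° in yaw, from (197,60) to (199,262), standing on the screw. The side view shows it upright on the shoulder with its surroundings undisturbed and the gripper clear.

```bash
python3 -c "
from h import *
print(env.job_done())"
```

```text
the job is handed in; nothing more can be done
None
```

The T-handle is clicked home on the clamp screw, turned about a quarter turn clockwise (estimated 90–94°) and left clipped on; I saw no bystander disturbed, and the job was handed in at about 18 s.

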